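Lock the track stop against the pattern piece

TASK

Set up the length-stop jig on the bench: lower the loose track stop, foot lengthwise, into the open part of the jig's T-slot well clear of the oak pattern piece, push it down gently against its spring and turn it a quarter turn clockwise so that its foot is caught under the slot's lips. Then slide the locked stop along the slot until you feel it bear on the end of the oak, pressing only lightly so as not to shift the oak, and let go, so that it stays there sprung up tight under the lips, its handle in line with the slot and its collar touching the oak. Leave the other things on the bench where they are.

Things in the scene. Friction and masses are not known exactly. Their poses are not given: they have to be found in the camera images.
- stop: the loose quarter-turn track stop, 75 mm tall, about 0.27 kg, standing on its steel foot. Origin: centre of the foot's underside; z up. Foot: 40 mm long (its x), 20 mm wide (y), 9 mm thick, lower edges bevelled 1 mm. Corners +x+y and -x-y are square, the other two rounded to 10 mm: in the slot it can turn only clockwise seen from above. Half a turn gives the same foot.
- stop_handle (a point): centre of the stop's handle, 62 mm above the foot's underside, axes as the stop's: a black bar 50 mm long along y, 14 mm thick along x, 26 mm high (49 to 75 mm above the foot's underside). Take it across its 14 mm, with the fingertips more than 45 mm above the foot's underside, as the collar's top comes up to 42 mm when the spring is pressed.
- stop_collar: the stop's aluminium collar, 36 mm in diameter, 22 mm high, loose on the 12 mm stem, underside 11 mm above the foot's underside. Origin and axes as the stop's while the spring is relaxed. A coil spring pushes it down: with the collar on the slot's lips, pushing the stop further down takes 4.2 N to start and 0.6 N more per mm; solid after 9 mm. Foot and collar are smooth and oiled (friction about 0.2).
- stop_groove (a point): middle of the foot's top, 9 mm above its underside, axes as the stop's. Two grooves run across the foot's top, along y, at x = -12.5 and +12.5 mm, 6 mm wide, 2.5 mm deep: after the quarter turn the ribs of the slot's lips sit in them.
- jig: the jig, fixed to the bench: wooden board 170 mm wide (x), 360 mm long (y), its top (deck) 42 mm above the bench. Origin: centre of its underside. An aluminium T-track runs along y in a groove; a fence 20 mm high above the deck, 20 mm thick, stands beside it from x = 26.5 mm. Across the oak lies a hold-down bar at y = -125 mm, nuts up to 63 mm above the deck. Open slot: from the oak to y = 180 mm.
- slot (a point): middle of the groove, level with the deck and the track's lips, axes as the jig's: y along the slot, z up. The track is screwed down up to 7 mm to either side (x) of this point, differently each time and not measured: find the slot by eye or feel. Slot 22 mm wide between lips 5 mm thick, ribs 3 mm wide on their edges reach to 8 mm below the deck; under them 43 mm wide. The foot goes in with its x along y.
- slot_floor (a point): on the slot's floor, 24 mm below slot, axes the same. The foot can turn when the stop's origin is 17.5 to 20 mm below slot (at 20 the spring is solid); the walls stop it some 10 degrees past the quarter turn. Let up, it rises till the ribs sit in the grooves, origin 14.5 mm below slot. Locked, it slides along the slot with 1 to 7 N of drag, most easily held some 1.5 mm below that.
- oak: the oak pattern piece, 45 mm wide, 150 mm long along the slot, 30 mm high, on the deck against the fence over the -y part of the slot, lightly nipped by the hold-down bar: a push of 16 N along the slot shifts it, so keep well below. Origin: centre of its underside; axes as the jig's, in which it lies at x = 3.5 mm.
- oak_end (a point): on the oak: bottom middle of its end face towards the slot's +y, the face that the stop's collar must touch (the stop's axis is then 18 mm from it); axes as the jig's.
- pine: bystander: the pine offcut to the right of the jig, 60x110x25 mm, origin at the centre of its underside; leave it alone
- tape_measure: bystander: tape measure, 39x86x60 mm, origin at the centre of its underside; leave it alone
- mug: bystander: white mug, 83x110x86 mm, origin at the centre of its underside; leave it alone

How it is judged (in metres and radians):
On the way, in this order (a step that is already met when the one before it is completed fails the run):
1. the stop's foot is lowered lengthwise into the slot, its collar on the lips, clear of the oak (z of stop in the frame of slot below -0.01 m and horizontal distance between stop and slot below 0.17 m and angle between the x axis of stop and the y axis of slot, either way round below 0.3 rad and y of stop in the frame of oak_end above 0.024 m), for 0.1 s.
2. the foot is turned a quarter turn inside the slot (z of stop in the frame of slot below -0.0125 m and angle between the y axis of stop and the y axis of slot, either way round below 0.2 rad), for 0.1 s.
3. the locked stop is pressed against the oak's end with 3 N or more (all of step 2 and contact force between stop and oak above 3 N), for 0.1 s.
At the end, for the whole second after the job is handed in: The stop stands released and at rest in the slot, upright within 4 degrees, its handle in line with the slot within 8 degrees, sprung up so that the ribs sit in its grooves (origin 13 to 16 mm below the deck), and its collar touches the oak's end or is within 1.5 mm of it (z of stop in the frame of slot between -0.016 and -0.013 m and angle between the y axis of stop and the y axis of slot, either way round below 0.14 rad and angle between stop's own z axis and vertical below 0.07 rad and y of stop in the frame of oak_end below 0.0195 m and contact force between the fingers and stop below 0.1 N and linear speed of stop below 0.01 m/s).
It fails at once if the oak is shoved more than 2 mm out of its place (distance of oak from where it was at the start of the episode above 0.002 m).
It fails at once if the stop is pushed against the oak with more than 14 N, enough to shift it (contact force between stop and oak above 14 N).
It fails at once if the stop is forced against the jig with more than 35 N (contact force between stop and jig above 35 N).
It fails at once if the pine offcut, the tape measure or the mug is moved more than 15 mm (distance of any of pine, tape_measure, mug from where it was at the start of the episode above 0.015 m).
It also fails if it takes over 67 s, if anything falls off the work surface, if the arm or the gripper's body presses on something with over 40 N, if the wrist force passes 120 N, or if a joint passes its speed limit or range.

ROBOT

A 6-joint arm with a two-finger parallel gripper is mounted at the origin on a cart in front of the work surface, level with it; the furniture and walls round the work are solid. World frame = base frame: x ahead of the robot, y to its left, z up, the work surface at z = 0. Lengths are in mm, angles in rad, forces in N, time in s.
With the tool pointing down it reaches from about 275 to 750 mm from the base axis. Payload 10.2 kg.
Tool frame: the origin (TCP) lies midway between the tips of the shut fingers; the grasp point (between the pads) lies grip_depth behind it (grip_depth is the distance from the TCP to the grasp point, in mm); x points along the fingers, y is the direction in which the jaws open and shut, and the axes are right-handed (so a half turn about x gives the same grasp; the last joint's range is limited). The gripper opens to 88 mm and grips with 3 to 60 N. Pads are 18 mm wide; open, the fingers measure 123 mm over their backs; the gripper's body (75 mm by 187 mm) begins 45 mm behind the grasp point.
Start: joints at [1.076, 0.313, 1.498, -0, 1.331, -0.223], TCP at [140.957, 505.729, 238.72] pointing down, gripper open.
Joint ranges: [-2.94, 2.94], [-0.97, 2.17], [0.19, 2.56], [-1.23, 4.37], [0.02, 3.11], [-2.88, 2.88]. Speed limits (rad/s): [2.39, 2.39, 3.01, 3.14, 3.14, 3.14].

INTERFACE

Orientations are given as a unit quaternion [w, x, y, z].
In Python, from rig import * gives the robot as it stands.
- The arm moves only by the tool step_arm, never from a script. Its argument "moves" is a list of rows, each an object of numbers: "tx", "ty", "tz": the shift along the tool's x, y, z in cm; "ax", "ay", "az": the turn, a rotation vector about the tool's x, y, z in rad. A call has 1 to 10 rows; each row is the pose to reach, as a shift and turn from the pose measured when the call began, along the tool's axes at that moment; what a row does not reach only later rows make up. A row lasts 1/8 s, in which the tool goes at most 62.5 mm and 10.7 degrees, less where a joint would pass 70% of its speed; a pose out of reach is approached as far as the arm can. A call with a gripper value outside its range is refused whole. "gripper" is the finger opening in cm, from 0 to 8.81, set as the call begins (left out, the last holds). The fingers move at their own pace and stop on an object; "newtons" is the grip in N (left out, the last holds). Time passes only in rows, so rows that repeat a pose let the fingers close. It gives the time, the measured TCP pose, the force and the opening at its end, in the units of the state.
- read_state(): the state, without advancing time (a new reading comes with each control period).
- read_camera(name): name is "side" or "top" or "wrist"; returns a dict with "frame" (400x640x3 uint8, red, green, blue), "vfov" (degrees; the focal length in pixels is half the picture's height over the tangent of half this angle, whatever the lens; pixels are square), "cx", "cy" (the principal point, pixels), "dist_coeffs" ([k1, k2, p1, p2, k3] as OpenCV has them; the pictures are not rectified), "eye" and "attitude" of the camera in the world. Camera axes: x right, y up, looking along -z (the intrinsics and any distortion apply to the point x, -y, -z); pixel columns grow to the right and rows downward; lengths in mm; the calibration is good to about 2 mm. A picture is of the moment at which its call begins. There is no depth.
- close_job(): hands the job in, once; it reports no verdict.
The state is a dict: "clock": time; "joint_pos": joint angles; "joint_velocities": joint speeds; "joint_torque": joint torques, N m; "eef_pos": TCP position; "ee_rot": TCP orientation; "ft_force": force on the tool from outside, world axes, zero at the start; "wrist_torque": the same for the moment, N m; "width": opening from 0.0 (shut) to 1.0 (fully open).
Only numpy, scipy, OpenCV 4.12 (cv2) and the standard library are available. Lean on these libraries where they do the work, as an engineer would, in place of code of your own. Each camera call takes 0.05 s, during which the arm holds its last target.

## Working session

There is one attempt and no reset: what is moved stays moved. The work goes in short steps, Python scripts to look and compute and a tool call to move; the robot and the scene stay as the last step left them, time stands still between calls to the robot, and variables do not carry over. Pictures are saved under pics/ and viewed, and the job is handed in when it is done.

Besides the shell and the picture viewer there is one more tool, called after "Request:" by a JSON object that holds its "fn" and its "kwargs", one argument or row to a line. step_arm: Moves the arm, as the interface text tells. Its arguments: {"type":"object","properties":{"moves":{"type":"array"},"gripper":{"type":"number"},"newtons":{"type":"number"}},"required":["moves"]}

```bash
mkdir -p pics; ls
cat > h.py <<'E'
from rig import *
import numpy as np, cv2
def snap(n,f):
    c=read_camera(n); cv2.imwrite('pics/'+f+'.png',c['frame'][:,:,::-1]); 
    import pickle; pickle.dump(c,open('pics/'+f+'.pkl','wb')); return c
def load(f):
    import pickle; return pickle.load(open('pics/'+f+'.pkl','rb'))
def att(a):
    a=np.array(a,float)
    if a.shape==(3,3): return a
    from scipy.spatial.transform import Rotation as R
    return R.from_quat([a[1],a[2],a[3],a[0]]).as_matrix()
def K(c):
    f=200/np.tan(np.radians(c['vfov'])/2); return np.array([[f,0,c['cx']],[0,f,c['cy']],[0,0,1]])
def ray(c,p):
    u=cv2.undistortPoints(np.array(p,float).reshape(-1,1,2),K(c),np.array(c['dist_coeffs'],float)).reshape(-1,2)
    d=np.c_[u[:,0],-u[:,1],-np.ones(len(u))]@att(c['attitude']).T
    return np.array(c['eye'],float),d
def onz(c,p,z):
    e,d=ray(c,p); t=(z-e[2])/d[:,2]; return e+d*t[:,None]
def proj(c,P):
    q=(np.array(P,float).reshape(-1,3)-np.array(c['eye']))@att(c['attitude']); q=q*[1,-1,-1]
    return cv2.projectPoints(q,np.zeros(3),np.zeros(3),K(c),np.array(c['dist_coeffs'],float))[0].reshape(-1,2)
E
python3 - <<'E'
from h import *
for n in ['side','top','wrist']:
    c=snap(n,n+'0'); print(n,{k:v for k,v in c.items() if k!='frame'})
print(read_state())
import rig;print([x for x in dir(rig) if x[0]!='_'])
E
```

```text
pics
side {'vfov': 44.58040892493206, 'cx': 319.8155416871524, 'cy': 197.4052478667355, 'dist_coeffs': array([-0.0552661,  0.       ,  0.       ,  0.       ,  0.       ]), 'eye': array([-568.07094233, -281.42213557, 1031.7803973 ]), 'attitude': array([ 0.72040466,  0.33681873, -0.24473126, -0.55468629])}
top {'vfov': 53.28081437610462, 'cx': 320.71257956227356, 'cy': 201.11051432277506, 'dist_coeffs': array([-0.08342665,  0.        ,  0.        ,  0.        ,  0.        ]), 'eye': array([ 363.28132341,   37.44579726, 1088.43416879]), 'attitude': array([ 0.7148157 ,  0.04578623, -0.05566315, -0.69558878])}
wrist {'vfov': 70.59214429279221, 'cx': 315.88920727818066, 'cy': 204.89621400352584, 'dist_coeffs': array([-0.02938016,  0.        ,  0.        ,  0.        ,  0.        ]), 'eye': array([ 61.28412966, 527.42979356, 384.20273783]), 'attitude': array([ 0.78565606, -0.12875654, -0.09793652,  0.5971388 ])}
{'clock': 0.15, 'joint_pos': array([ 1.07559029e+00,  3.13360744e-01,  1.49824159e+00, -1.72951407e-05,
        1.33097038e+00, -2.23399678e-01]), 'joint_velocities': array([-0.00013058, -0.00078218, -0.00376615,  0.00154388, -0.00342154,
       -0.0002965 ]), 'joint_torque': array([ 1.32711753e-03, -4.02301133e+01, -2.52315384e+01,  6.94232038e-02,
        3.44325230e-02, -6.55256645e-05]), 'eef_pos': array([140.8795964 , 505.56636316, 238.28032829]), 'ee_rot': array([ 0.70047064,  0.0954746 ,  0.7007032 , -0.09612753]), 'ft_force': array([-0.2333376 , -0.0912686 , -0.38869612]), 'wrist_torque': array([ 0.01258345, -0.04762117, -0.06185533]), 'width': 0.9999182404075402}
['MotionError', 'close_job', 'grip_depth', 'read_camera', 'read_state']
```

View pics/top0.png

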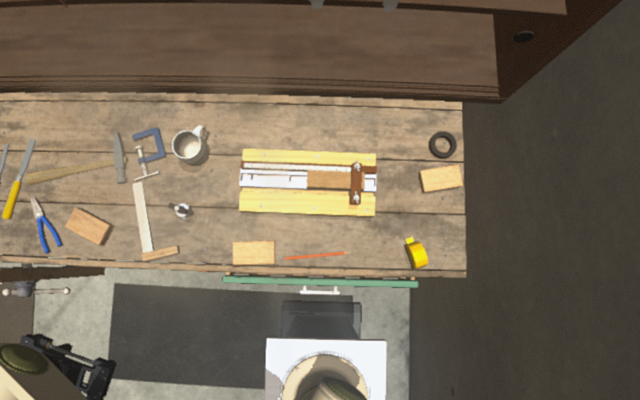

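View pics/side0.png

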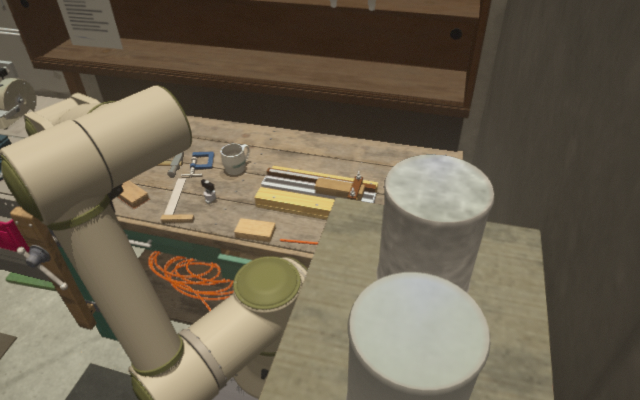

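View pics/wrist0.png

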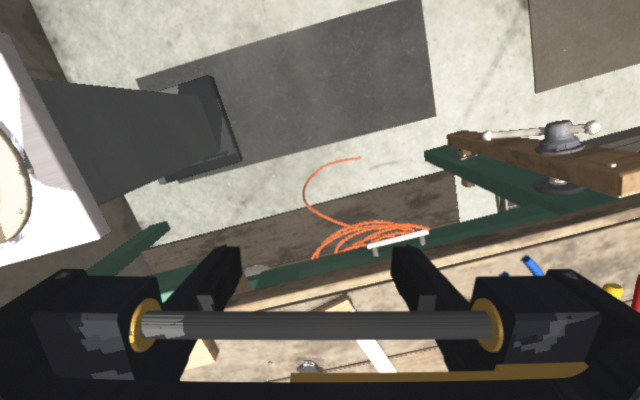

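```bash
python3 -c "
from rig import *;print(grip_depth)
from h import *
print(att(read_state()['ee_rot']))
c=load('top0');print(onz(c,[[320,200],[330,200],[320,210]],42))"
```

```text
18.700000000000003
[[-4.50954209e-04  2.68467735e-01  9.63288571e-01]
 [-8.70307919e-04  9.63288199e-01 -2.68468039e-01]
 [-9.99999520e-01 -9.59424464e-04 -2.00749273e-04]]
[[5.17705029e+02 2.67459062e+01 4.20000000e+01]
 [5.18460594e+02 2.09783861e-01 4.20000000e+01]
 [4.90991809e+02 2.60411928e+01 4.20000000e+01]]
```

```bash
python3 -c "
import cv2
a=cv2.imread('pics/top0.png')
cv2.imwrite('pics/a1.png',cv2.resize(a[140:225,225:385],None,fx=5,fy=5,interpolation=cv2.INTER_CUBIC))
cv2.imwrite('pics/a2.png',cv2.resize(a[190:230,155:205],None,fx=12,fy=12,interpolation=cv2.INTER_CUBIC))
b=cv2.imread('pics/side0.png')
cv2.imwrite('pics/a3.png',cv2.resize(b[160:220,190:390],None,fx=4,fy=4,interpolation=cv2.INTER_CUBIC))
"
```

```text
(no output)
```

View pics/a1.png

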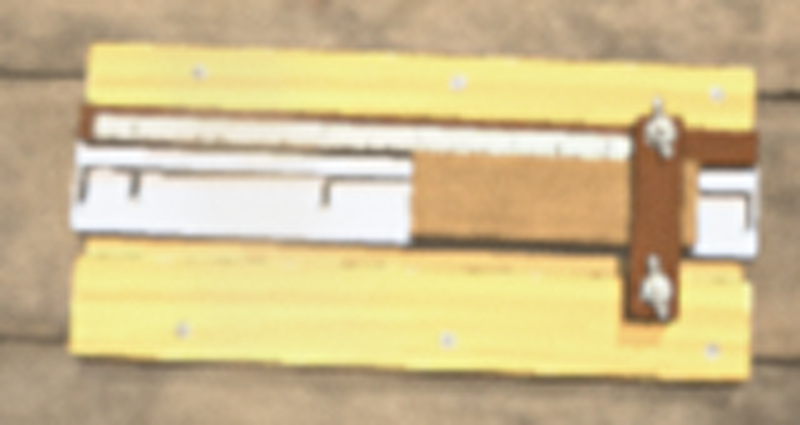

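View pics/a2.png

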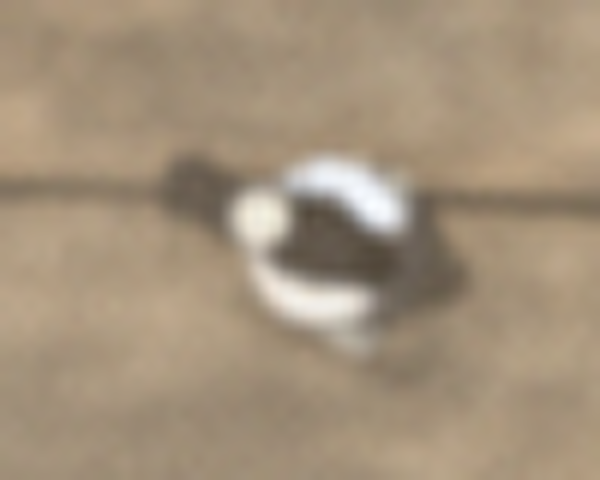

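View pics/a3.png

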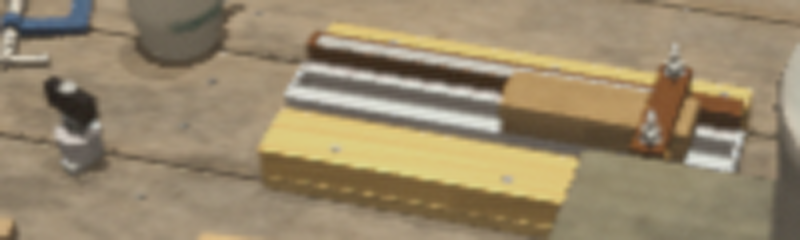

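```bash
python3 -c "
from h import *
c=load('top0')
s=lambda L:np.array(L,float)/5+[225,140]-0.4
print('deck',onz(c,s([[90,45],[755,68],[750,380],[70,355]]),42))
print('oakend top',onz(c,s([[413,153],[413,242]]),72))
print('track',onz(c,s([[75,150],[72,230],[412,243],[757,257]]),42))
print('inner lip edge',onz(c,s([[85,167],[410,180]]),42))
a2=lambda L:np.array(L,float)/12+[155,190]-0.46
print('stop',onz(c,a2([[175,175],[400,265],[260,215]]),75), onz(c,a2([[325,240]]),33))
"
```

```text
deck [[ 652.39353463  239.99687715   42.        ]
 [ 650.29434876 -120.65596774   42.        ]
 [ 480.07880364 -118.91288557   42.        ]
 [ 483.27224848  241.15965885   42.        ]]
oakend top [[590.78449349  62.46422109  72.        ]
 [543.71040893  60.99161988  72.        ]]
track [[ 594.04480632  244.72830426   42.        ]
 [ 550.3879268   243.83737484   42.        ]
 [ 548.47977383   62.20213511   42.        ]
 [ 546.27162711 -122.21990209   42.        ]]
inner lip edge [[584.87581852 238.80933638  42.        ]
 [582.67682662  64.3440983   42.        ]]
stop [[491.02642241 416.26415344  75.        ]
 [473.0227055  365.70046563  75.        ]
 [482.9093301  396.98324511  75.        ]] [[482.67924459 396.69659848  33.        ]]
```

```bash
python3 -c "
from h import *
c=load('wrist0');s=read_state();R=att(s['ee_rot']);C=att(c['attitude'])
print('cam pos in tool',R.T@(c['eye']-s['eef_pos']));print('cam axes(right,up,look) in tool');print((R.T@C*[1,1,-1]).round(3))
print(proj(c,[s['eef_pos']]))
c=load('top0');print(onz(c,[[187,150]],60),onz(c,[[253,252],[80,225]],25))
"
```

```text
cam pos in tool [-145.90547344   -0.44803169  -82.57232954]
cam axes(right,up,look) in tool
[[-0.001  0.319  0.948]
 [ 1.    -0.     0.001]
 [-0.001 -0.948  0.319]]
[[316.27017613 259.11741236]]
[[639.91643971 385.6552901   60.        ]] [[375.97126424 200.35843695  25.        ]
 [432.54522988 681.00761902  25.        ]]
```

Request:
{"fn": "step_arm", "kwargs": {
  "moves": [
    {"tz": 35.8, "ty": -1.35, "ax": -1.494},
    {"tz": 35.8, "ty": -1.35, "ax": -1.494},
    {"tz": 35.8, "ty": -1.35, "ax": -1.494},
    {"tz": 35.8, "ty": -1.35, "ax": -1.494},
    {"tz": 35.8, "ty": -1.35, "ax": -1.494},
    {"tz": 35.8, "ty": -1.35, "ax": -1.494},
    {"tz": 35.8, "ty": -1.35, "ax": -1.494},
    {"tz": 35.8, "ty": -1.35, "ax": -1.494},
    {"tz": 35.8, "ty": -1.35, "ax": -1.494},
    {"tz": 35.8, "ty": -1.35, "ax": -1.494}
  ]
}}

```text
$.moves[0]: bad value
```

Run:
```python
from h import *
c=snap('wrist','w1');print(read_state())
```

```text
{'clock': 0.2, 'joint_pos': array([ 1.07560385e+00,  3.13274562e-01,  1.49810413e+00,  1.90889405e-05,
        1.33100956e+00, -2.23374603e-01]), 'joint_velocities': array([ 0.0002118 , -0.00118051, -0.00141803,  0.00030411,  0.00135565,
        0.00270465]), 'joint_torque': array([-6.83807775e-04, -4.01974154e+01, -2.52141166e+01,  6.93167117e-02,
        3.41920985e-02, -6.70451777e-05]), 'eef_pos': array([140.8837549 , 505.60710496, 238.37620289]), 'ee_rot': array([ 0.70048095,  0.09554711,  0.70069102, -0.09606915]), 'ft_force': array([0.21018032, 0.21517931, 0.01592736]), 'wrist_torque': array([ 0.04751748, -0.00095842,  0.01413713]), 'width': 0.9979543687763656}
```

View pics/w1.png

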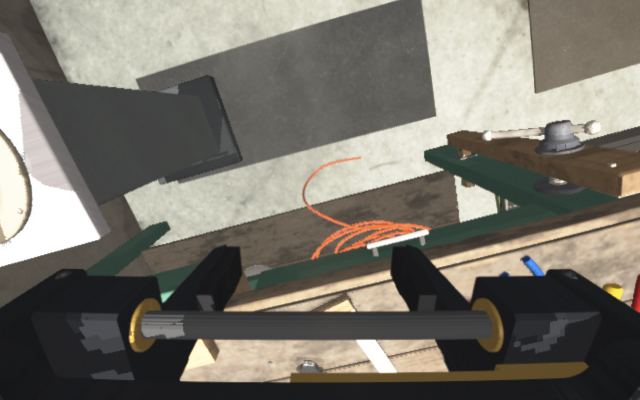

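Request:
{"fn": "step_arm", "kwargs": {
  "moves": [
    {"tx": 0, "ty": -0.2, "tz": 4.5, "ax": -0.18, "ay": 0, "az": 0},
    {"tx": 0, "ty": -0.3, "tz": 9, "ax": -0.36, "ay": 0, "az": 0},
    {"tx": 0, "ty": -0.5, "tz": 13.5, "ax": -0.54, "ay": 0, "az": 0},
    {"tx": 0, "ty": -0.7, "tz": 18, "ax": -0.72, "ay": 0, "az": 0},
    {"tx": 0, "ty": -0.8, "tz": 22.5, "ax": -0.9, "ay": 0, "az": 0},
    {"tx": 0, "ty": -1, "tz": 27, "ax": -1.08, "ay": 0, "az": 0},
    {"tx": 0, "ty": -1.2, "tz": 31.5, "ax": -1.26, "ay": 0, "az": 0},
    {"tx": 0, "ty": -1.35, "tz": 35.8, "ax": -1.44, "ay": 0, "az": 0},
    {"tx": 0, "ty": -1.35, "tz": 35.8, "ax": -1.494, "ay": 0, "az": 0}
  ]
}}

```text
clock: 1.32
eef_pos: [484.4, 395.0, 237.3]
ee_rot: [0.579, -0.406, 0.58, 0.406]
ft_force: [-0.8, -0.5, 0.3]
width: 1.0
```

Run:
```python
from h import *
c=snap('wrist','w2');print(read_state())
```

```text
{'clock': 1.375, 'joint_pos': array([ 4.98904276e-01,  5.39593325e-01,  1.16692237e+00, -3.94016439e-04,
        1.43676770e+00, -2.29617437e+00]), 'joint_velocities': array([ 2.91424312e-02, -2.22749722e-02,  2.03423905e-02,  4.19158474e-03,
        2.67480676e-05,  1.05913470e-01]), 'joint_torque': array([-1.51359010e+00, -5.02958250e+01, -2.64999729e+01, -1.41928811e-01,
        2.84785638e-02, -2.38807092e-02]), 'eef_pos': array([483.25152779, 395.6480996 , 237.54210395]), 'ee_rot': array([ 0.57808949, -0.4064033 ,  0.57930856,  0.40626407]), 'ft_force': array([-0.26570779,  0.45246805,  0.31036065]), 'wrist_torque': array([0.12068139, 0.04842656, 0.00158665]), 'width': 1.000080944652113}
```

View pics/w2.png

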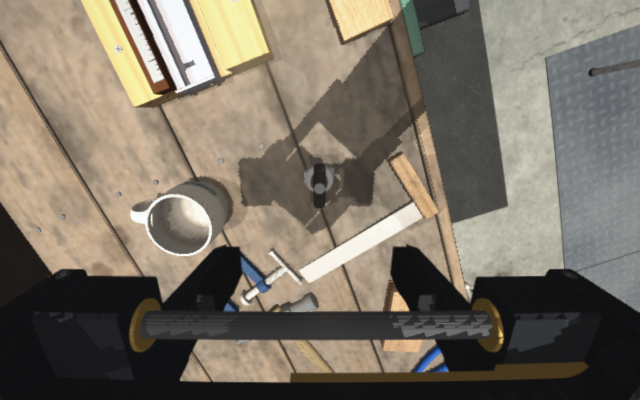

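```bash
python3 -c "
import cv2
a=cv2.imread('pics/w2.png')
cv2.imwrite('pics/a4.png',cv2.resize(a[150:220,280:360],None,fx=8,fy=8,interpolation=cv2.INTER_CUBIC))
"
```

```text
(no output)
```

View pics/a4.png

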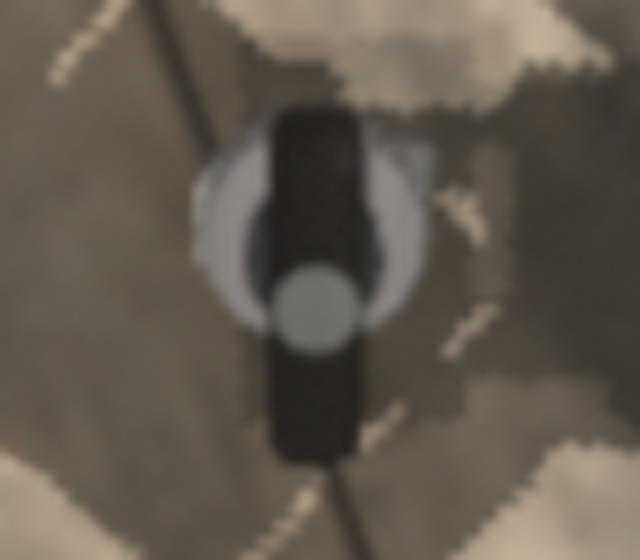

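```bash
python3 -c "
from h import *
c=load('w2');s=lambda L:np.array(L,float)/8+[280,150]-0.44
P=onz(c,s([[316,310],[314,463],[316,157]]),75);print(P)
d=P[2]-P[1];print(np.linalg.norm(d),np.degrees(np.arctan2(d[1],d[0])))
t=load('top0');print(proj(t,[P[0]]),(np.array([260,215])/12+[155,190]-.46))
st=read_state();R=att(st['ee_rot']);print(np.degrees(np.arctan2(R[1,1],R[0,1])))
print('tool delta',R.T@(P[0]-st['eef_pos']))
# jig: track in this view
"
```

```text
[[481.8283775  396.55543022  75.        ]
 [489.81876911 417.99201602  75.        ]
 [474.44210474 375.95082552  75.        ]]
44.76498079368037 -110.09011187007403
[[176.33778908 207.87750237]] [176.20666667 207.45666667]
160.14920911790327
tool delta [162.54266112   1.51185122   0.61788674]
```

Request:
{"fn": "step_arm", "kwargs": {
  "moves": [
    {"tx": 5, "ty": 0.15, "tz": 0.06, "ax": 0, "ay": 0, "az": 0},
    {"tx": 10, "ty": 0.15, "tz": 0.06, "ax": 0, "ay": 0, "az": 0},
    {"tx": 15, "ty": 0.15, "tz": 0.06, "ax": 0, "ay": 0, "az": 0},
    {"tx": 18, "ty": 0.15, "tz": 0.06, "ax": 0, "ay": 0, "az": 0},
    {"tx": 19.07, "ty": 0.15, "tz": 0.06, "ax": 0, "ay": 0, "az": 0},
    {"tx": 19.07, "ty": 0.15, "tz": 0.06, "ax": 0, "ay": 0, "az": 0},
    {"tx": 19.07, "ty": 0.15, "tz": 0.06, "ax": 0, "ay": 0, "az": 0}
  ]
}}

```text
clock: 2.25
eef_pos: [482.4, 396.9, 48.4]
ee_rot: [0.579, -0.406, 0.578, 0.406]
ft_force: [0.1, -0.5, -0.2]
width: 0.998
```

Run:
```python
from h import *
c=snap('wrist','w3');print(read_state())
```

```text
{'clock': 2.3, 'joint_pos': array([ 5.01439491e-01,  7.22357084e-01,  1.37785045e+00, -4.48111620e-04,
        1.04069791e+00, -2.29346347e+00]), 'joint_velocities': array([-0.00128828,  0.00200904,  0.00508684,  0.00016618, -0.00041881,
       -0.00031678]), 'joint_torque': array([ 1.24426864e-02, -5.33765960e+01, -2.15031230e+01, -5.38337650e-02,
        5.48891583e-02,  3.15892561e-03]), 'eef_pos': array([482.32482803, 396.91577283,  48.30193565]), 'ee_rot': array([ 0.57892604, -0.40649586,  0.57847326,  0.40617046]), 'ft_force': array([ 0.26119873, -0.31850209,  0.27587397]), 'wrist_torque': array([0.11957145, 0.0686566 , 0.01137774]), 'width': 1.001935935940075}
```

View pics/w3.png

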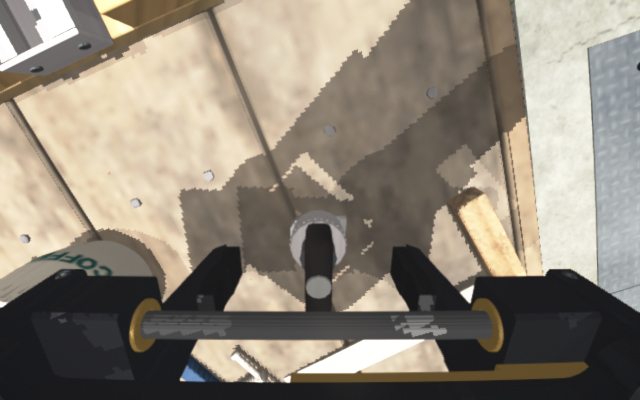

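Request:
{"fn": "step_arm", "kwargs": {
  "moves": [
    {"tx": 0.1, "ty": 0, "tz": 0, "ax": 0, "ay": 0, "az": 0},
    {"tx": 0.1, "ty": 0, "tz": 0, "ax": 0, "ay": 0, "az": 0},
    {"tx": 0.1, "ty": 0, "tz": 0, "ax": 0, "ay": 0, "az": 0},
    {"tx": 0.1, "ty": 0, "tz": 0, "ax": 0, "ay": 0, "az": 0},
    {"tx": 0.1, "ty": 0, "tz": 0, "ax": 0, "ay": 0, "az": 0},
    {"tx": 0.1, "ty": 0, "tz": 0, "ax": 0, "ay": 0, "az": 0},
    {"tx": 0.1, "ty": 0, "tz": 0, "ax": 0, "ay": 0, "az": 0},
    {"tx": 0.1, "ty": 0, "tz": 0, "ax": 0, "ay": 0, "az": 0}
  ],
  "gripper": 0,
  "newtons": 40
}}

```text
clock: 3.3
eef_pos: [482.3, 396.9, 47.3]
ee_rot: [0.579, -0.406, 0.578, 0.406]
ft_force: [0.2, 0.5, -0.3]
width: 0.202
```

Run:
```python
from h import *
s=read_state();print(s['eef_pos'],s['width']*88.1,s['ft_force'],att(s['ee_rot']).round(4),s['clock'])
```

```text
[482.29613079 396.93904369  47.25791505] 17.772791198644274 [ 0.2334954   0.52587131 -0.34320562] [[ 7.000e-04 -9.406e-01  3.396e-01]
 [ 0.000e+00  3.396e-01  9.406e-01]
 [-1.000e+00 -7.000e-04  3.000e-04]] 3.3
```

Request:
{"fn": "step_arm", "kwargs": {
  "moves": [
    {"tx": 0, "ty": 0, "tz": 0, "ax": 0, "ay": 0, "az": 0},
    {"tx": 0, "ty": 0, "tz": 0, "ax": 0, "ay": 0, "az": 0},
    {"tx": 0, "ty": 0, "tz": 0, "ax": 0, "ay": 0, "az": 0},
    {"tx": -3, "ty": 0, "tz": 0, "ax": 0, "ay": 0, "az": 0},
    {"tx": -8, "ty": 0, "tz": 0, "ax": 0, "ay": 0, "az": 0},
    {"tx": -11, "ty": 0, "tz": 0, "ax": 0, "ay": 0, "az": 0},
    {"tx": -11, "ty": 0, "tz": 0, "ax": 0, "ay": 0, "az": 0}
  ]
}}

```text
clock: 4.18
eef_pos: [482.8, 397.3, 158.8]
ee_rot: [0.58, -0.407, 0.577, 0.406]
ft_force: [0.0, -0.6, -2.9]
width: 0.203
```

Run:
```python
from h import *
c=snap('wrist','w4')
s=read_state();print(s['eef_pos'],s['width']*88.1,s['ft_force'],s['clock'])
```

```text
[482.10685356 396.82962585 156.69154905] 17.580025878024223 [ 0.12677858 -0.42635532 -3.31010737] 4.225
```

View pics/w4.png

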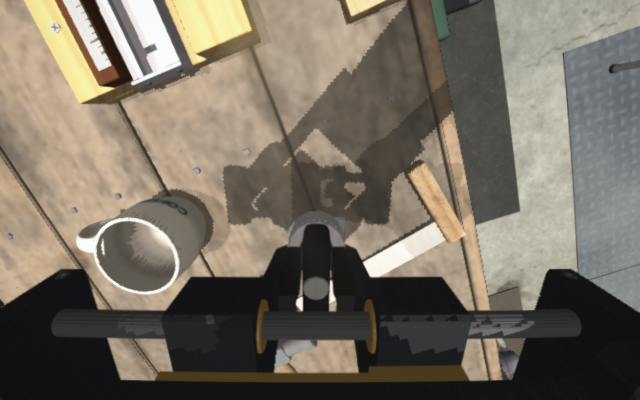

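Request:
{"fn": "step_arm", "kwargs": {
  "moves": [
    {"tx": 0, "ty": -2, "tz": -2.3, "ax": 0.15, "ay": 0, "az": 0},
    {"tx": 0, "ty": -4.1, "tz": -4.8, "ax": 0.31, "ay": 0, "az": 0},
    {"tx": 0, "ty": -6.2, "tz": -7.2, "ax": 0.46, "ay": 0, "az": 0},
    {"tx": 0, "ty": -8.3, "tz": -9.6, "ax": 0.62, "ay": 0, "az": 0},
    {"tx": 0, "ty": -10.4, "tz": -12, "ax": 0.77, "ay": 0, "az": 0},
    {"tx": 0, "ty": -12.5, "tz": -14.4, "ax": 0.93, "ay": 0, "az": 0},
    {"tx": 0, "ty": -14.6, "tz": -16.8, "ax": 1.08, "ay": 0, "az": 0},
    {"tx": 0, "ty": -16.6, "tz": -19.2, "ax": 1.225, "ay": 0, "az": 0},
    {"tx": 0, "ty": -16.6, "tz": -19.2, "ax": 1.23, "ay": 0, "az": 0},
    {"tx": 0, "ty": -16.6, "tz": -19.2, "ax": 1.23, "ay": 0, "az": 0}
  ]
}}

```text
clock: 5.48
eef_pos: [572.3, 160.3, 155.3]
ee_rot: [0.706, 0.001, 0.708, -0.002]
ft_force: [-0.4, 0.7, -2.7]
width: 0.202
```

Run:
```python
from h import *
c=snap('wrist','w5');c=snap('top','t5')
s=read_state();print(s['eef_pos'],s['width']*88.1,s['ft_force'],att(s['ee_rot']).round(4),s['clock'])
```

```text
[572.40947657 160.68539072 155.97833913] 17.986787501925534 [ 0.87357519 -0.57762255 -2.71091949] [[-8.0e-04  3.7e-03  1.0e+00]
 [-1.0e-04  1.0e+00 -3.7e-03]
 [-1.0e+00 -1.0e-04 -8.0e-04]] 5.575
```

View pics/w5.png

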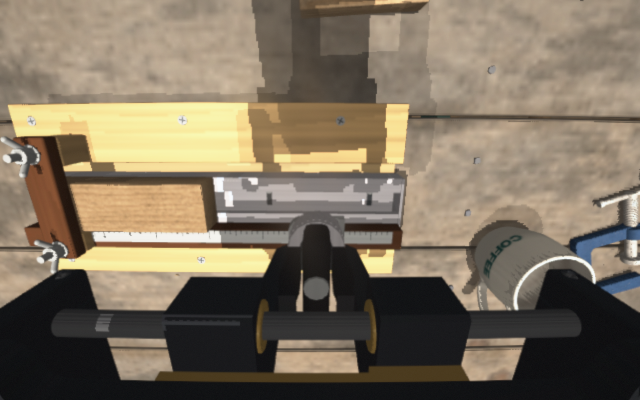

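```bash
python3 -c "
import cv2
a=cv2.imread('pics/w5.png')
cv2.imwrite('pics/a5.png',cv2.resize(a[155:255,200:420],None,fx=3.6,fy=3.6,interpolation=cv2.INTER_CUBIC))
"
```

```text
(no output)
```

View pics/a5.png

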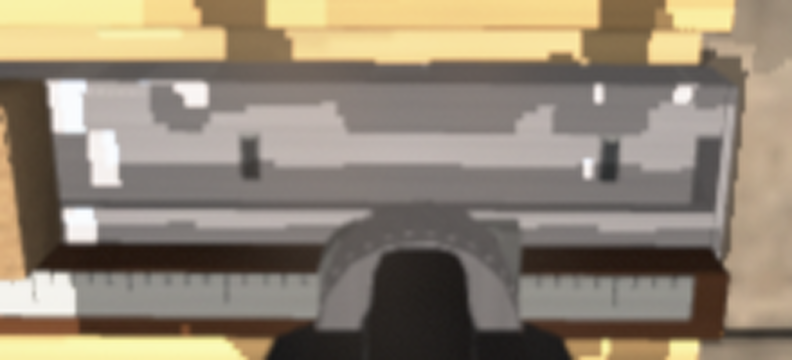

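```bash
python3 -c "
from h import *
c=load('w5');s=lambda L:np.array(L,float)/3.6+[200,155]-0.36
for v in [62,78,82,105,135,180,204,208,212,245]:
  print(v,onz(c,s([[200,v],[560,v]]),42)[:,:2].round(1).tolist())
g=cv2.cvtColor(c['frame'],cv2.COLOR_RGB2GRAY)
for u in (245,260,350,355,380): print(u,[(v,int(g[v,u])) for v in range(170,226)])
cl=cv2.createCLAHE(6,(4,4)).apply(g[165:235,200:420]);cv2.imwrite('pics/a6.png',cv2.resize(cl,None,fx=3.6,fy=5,interpolation=cv2.INTER_NEAREST))
t=load('t5');cv2.imwrite('pics/a7.png',cv2.resize(t['frame'][140:225,225:385,::-1],None,fx=5,fy=5,interpolation=cv2.INTER_CUBIC))
"
```

```text
62 [[544.1, 103.5], [544.4, 196.8]]
78 [[548.3, 103.2], [548.7, 196.9]]
82 [[549.4, 103.1], [549.7, 197.0]]
105 [[555.5, 102.6], [555.9, 197.2]]
135 [[563.7, 102.1], [564.1, 197.5]]
180 [[576.3, 101.2], [576.7, 198.1]]
204 [[583.2, 100.7], [583.6, 198.3]]
208 [[584.3, 100.6], [584.7, 198.4]]
212 [[585.5, 100.5], [585.9, 198.4]]
245 [[595.2, 99.8], [595.5, 198.8]]
245 [(170, 213), (171, 171), (172, 105), (173, 93), (174, 94), (175, 95), (176, 102), (177, 147), (178, 153), (179, 130), (180, 127), (181, 126), (182, 124), (183, 124), (184, 124), (185, 125), (186, 126), (187, 127), (188, 131), (189, 156), (190, 173), (191, 177), (192, 179), (193, 178), (194, 178), (195, 180), (196, 181), (197, 182), (198, 182), (199, 177), (200, 150), (201, 125), (202, 121), (203, 120), (204, 121), (205, 122), (206, 122), (207, 120), (208, 120), (209, 121), (210, 108), (211, 91), (212, 97), (213, 152), (214, 177), (215, 181), (216, 175), (217, 147), (218, 124), (219, 123), (220, 123), (221, 121), (222, 83), (223, 36), (224, 28), (225, 27)]
260 [(170, 208), (171, 167), (172, 110), (173, 99), (174, 97), (17
[... 1901 characters left out ...]
, (223, 71), (224, 41), (225, 36)]
380 [(170, 199), (171, 192), (172, 152), (173, 97), (174, 84), (175, 83), (176, 84), (177, 85), (178, 97), (179, 115), (180, 123), (181, 124), (182, 124), (183, 124), (184, 126), (185, 145), (186, 159), (187, 161), (188, 160), (189, 162), (190, 163), (191, 169), (192, 174), (193, 175), (194, 174), (195, 172), (196, 173), (197, 173), (198, 173), (199, 175), (200, 177), (201, 172), (202, 147), (203, 124), (204, 119), (205, 117), (206, 118), (207, 119), (208, 120), (209, 121), (210, 119), (211, 105), (212, 90), (213, 94), (214, 144), (215, 166), (216, 171), (217, 172), (218, 169), (219, 144), (220, 124), (221, 120), (222, 102), (223, 64), (224, 33), (225, 27)]
```

View pics/a6.png

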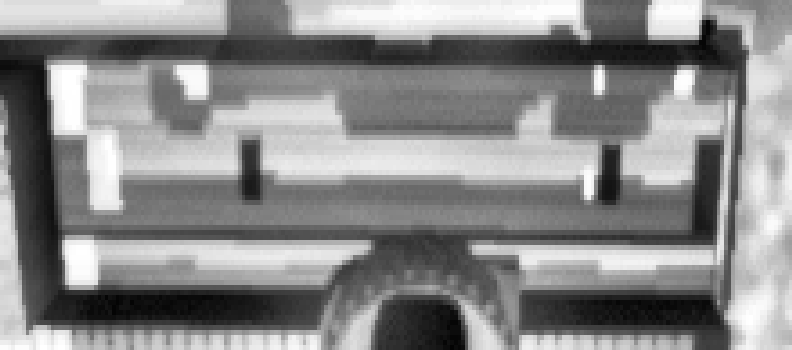

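View pics/a7.png

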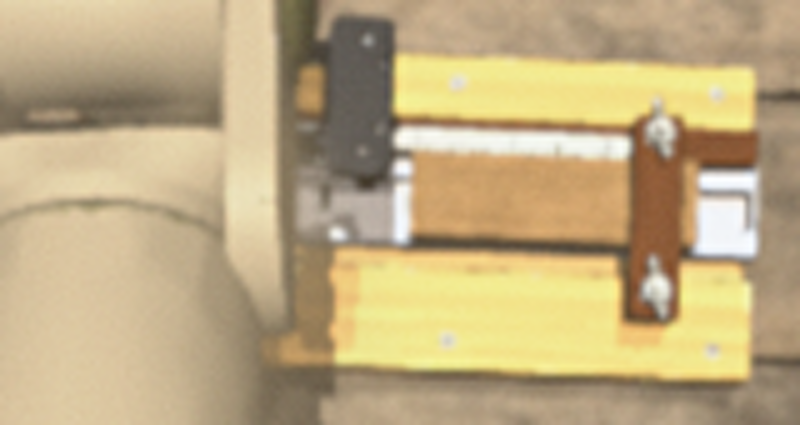

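```bash
python3 -c "
from h import *
import scipy
c=load('w5');g=c['frame']
cv2.imwrite('pics/a8.png',cv2.resize(g[205:310,270:365,::-1],None,fx=5.5,fy=5.5,interpolation=cv2.INTER_CUBIC))
print(proj(c,[[572.4,160.7,183.7],[572.4,160.7,183.7-26]]))
print(onz(c,[[316,288]],183.7))
"
```

```text
[[317.74009658 288.45660746]
 [317.39876262 261.521627  ]]
[[572.13349082 159.8498406  183.7       ]]
```

View pics/a8.png

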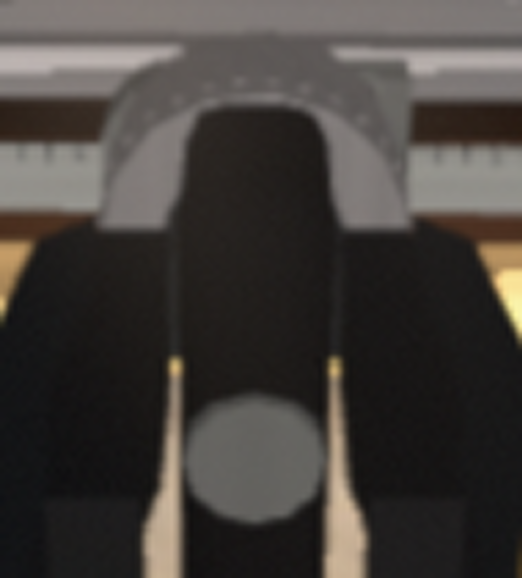

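Request:
{"fn": "step_arm", "kwargs": {
  "moves": [
    {"tx": 3, "ty": 0, "tz": 0.13, "ax": 0, "ay": 0, "az": 0},
    {"tx": 5, "ty": 0, "tz": 0.13, "ax": 0, "ay": 0, "az": 0},
    {"tx": 5.9, "ty": 0, "tz": 0.13, "ax": 0, "ay": 0, "az": 0},
    {"tx": 5.9, "ty": 0, "tz": 0.13, "ax": 0, "ay": 0, "az": 0},
    {"tx": 5.9, "ty": 0, "tz": 0.13, "ax": 0, "ay": 0, "az": 0}
  ]
}}

```text
clock: 6.2
eef_pos: [574.1, 160.9, 97.9]
ee_rot: [0.707, 0.001, 0.707, -0.001]
ft_force: [0.3, 0.8, -3.5]
width: 0.205
```

Run:
```python
from h import *
c=snap('wrist','w6')
s=read_state();print(s['eef_pos'],s['ft_force'],att(s['ee_rot']).round(4),s['clock'])
g=c['frame'];cv2.imwrite('pics/a9.png',cv2.resize(g[160:310,200:440,::-1],None,fx=3.3,fy=3.3,interpolation=cv2.INTER_CUBIC))
```

```text
[574.07690359 160.82967001  97.88908363] [ 0.20108281 -0.59487429 -2.70500599] [[ 8.0e-04  3.4e-03  1.0e+00]
 [ 1.0e-04  1.0e+00 -3.4e-03]
 [-1.0e+00  1.0e-04  8.0e-04]] 6.25
```

View pics/a9.png

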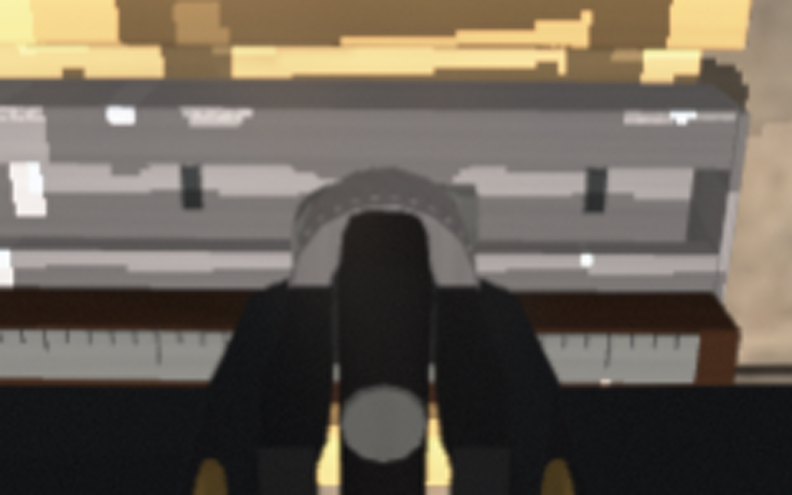

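```bash
python3 -c "
from h import *
c=load('w6');s=lambda L:np.array(L,float)/3.3+[200,160]-0.35
for v in (80,107,163,166,246,251,254,290): print(v,onz(c,s([[150,v],[560,v]]),42)[:,:2].round(1).tolist())
print('dot',onz(c,s([[384,424]]),97.9+27.7))
print('corner',onz(c,s([[474,186]]),59.6),'collarfront',onz(c,s([[388,168]]),61.6))
g=cv2.cvtColor(c['frame'],cv2.COLOR_RGB2GRAY)
for u in (240,275,360): print(u,[(v,int(g[v,u])) for v in range(200,250)])
"
```

```text
80 [[543.0, 108.5], [543.3, 200.0]]
107 [[549.3, 108.0], [549.6, 200.3]]
163 [[562.7, 106.9], [563.0, 201.1]]
166 [[563.4, 106.8], [563.7, 201.2]]
246 [[583.6, 105.1], [583.9, 202.4]]
251 [[584.9, 105.0], [585.2, 202.4]]
254 [[585.6, 104.9], [585.9, 202.5]]
290 [[595.2, 104.1], [595.5, 203.1]]
dot [[574.44544603 160.47390835 125.6       ]]
corner [[561.80763171 179.66054641  59.6       ]] collarfront [[556.98463212 161.46844393  61.6       ]]
240 [(200, 123), (201, 123), (202, 124), (203, 125), (204, 125), (205, 125), (206, 124), (207, 121), (208, 120), (209, 121), (210, 121), (211, 122), (212, 127), (213, 158), (214, 178), (215, 180), (216, 180), (217, 173), (218, 144), (219, 122), (220, 119), (221, 120), (222, 119), (223, 119), (224, 121), (225, 120), (226, 119), (227, 119), (228, 121), (229, 122), (230, 122), (231, 115), (232, 96), (233, 87), (234, 86), (235, 98), (236, 152), (237, 173), (238, 176), (239, 175), (240, 174), (241, 169), (242, 142), (243, 124), (244, 122), (245, 123), (246, 105), (247, 62), (248, 30), (249, 25)]
275 [(200, 124), (201, 125), (202, 126), (203, 127), (2
[... 443 characters left out ...]
, 146), (242, 124), (243, 122), (244, 124), (245, 124), (246, 121), (247, 82), (248, 37), (249, 26)]
360 [(200, 122), (201, 122), (202, 123), (203, 124), (204, 123), (205, 124), (206, 124), (207, 124), (208, 123), (209, 122), (210, 121), (211, 125), (212, 153), (213, 172), (214, 175), (215, 174), (216, 174), (217, 177), (218, 171), (219, 146), (220, 124), (221, 119), (222, 118), (223, 117), (224, 117), (225, 118), (226, 119), (227, 120), (228, 119), (229, 118), (230, 120), (231, 118), (232, 112), (233, 96), (234, 85), (235, 87), (236, 105), (237, 148), (238, 165), (239, 168), (240, 169), (241, 143), (242, 123), (243, 118), (244, 119), (245, 122), (246, 120), (247, 103), (248, 65), (249, 35)]
```

Request:
{"fn": "step_arm", "kwargs": {
  "moves": [
    {"tx": 0.5, "ty": 0, "tz": -0.07, "ax": 0, "ay": 0, "az": 0},
    {"tx": 0.8, "ty": 0, "tz": -0.07, "ax": 0, "ay": 0, "az": 0},
    {"tx": 0.95, "ty": 0, "tz": -0.07, "ax": 0, "ay": 0, "az": 0},
    {"tx": 1.05, "ty": 0, "tz": -0.07, "ax": 0, "ay": 0, "az": 0},
    {"tx": 1.05, "ty": 0, "tz": -0.07, "ax": 0, "ay": 0, "az": 0}
  ]
}}

```text
clock: 6.88
eef_pos: [573.4, 160.8, 87.3]
ee_rot: [0.707, 0.001, 0.707, -0.001]
ft_force: [-0.6, 0.3, -2.6]
width: 0.201
```

```bash
cat > st.py <<'E'
from h import *
s=read_state();R=att(s['ee_rot']);print(s['clock'],s['eef_pos'].round(2),'F',s['ft_force'].round(2),'T',s['wrist_torque'].round(3),'yaw',np.degrees(np.arctan2(R[1,1],R[0,1])).round(2),'down',R[:,0].round(4),'w',round(s['width']*88.1,2))
E
python3 st.py; python3 st.py
```

```text
6.875 [573.38 160.82  87.32] F [-0.56  0.34 -2.59] T [-0.022  0.04  -0.016] yaw 89.8 down [ 7.e-04  1.e-04 -1.e+00] w 17.69
6.875 [573.38 160.82  87.32] F [-0.56  0.34 -2.59] T [-0.022  0.04  -0.016] yaw 89.8 down [ 7.e-04  1.e-04 -1.e+00] w 17.69
```

Request:
{"fn": "step_arm", "kwargs": {
  "moves": [
    {"tx": 0.2, "ty": 0, "tz": 0, "ax": 0, "ay": 0, "az": 0},
    {"tx": 0.35, "ty": 0, "tz": 0, "ax": 0, "ay": 0, "az": 0},
    {"tx": 0.4, "ty": 0, "tz": 0, "ax": 0, "ay": 0, "az": 0}
  ]
}}

```text
clock: 7.25
eef_pos: [573.3, 160.8, 83.2]
ee_rot: [0.707, 0.001, 0.707, -0.001]
ft_force: [0.2, 0.2, -2.5]
width: 0.202
```

```bash
python3 st.py
```

```text
7.25 [573.32 160.81  83.17] F [ 0.21  0.16 -2.51] T [-0.037 -0.001 -0.026] yaw 89.8 down [ 5.e-04  0.e+00 -1.e+00] w 17.76
```

Request:
{"fn": "step_arm", "kwargs": {
  "moves": [
    {"tx": 0.2, "ty": 0, "tz": 0, "ax": 0, "ay": 0, "az": 0},
    {"tx": 0.4, "ty": 0, "tz": 0, "ax": 0, "ay": 0, "az": 0},
    {"tx": 0.5, "ty": 0, "tz": 0, "ax": 0, "ay": 0, "az": 0},
    {"tx": 0.55, "ty": 0, "tz": 0, "ax": 0, "ay": 0, "az": 0},
    {"tx": 0.6, "ty": 0, "tz": 0, "ax": 0, "ay": 0, "az": 0}
  ]
}}

```text
clock: 7.88
eef_pos: [573.6, 160.8, 77.7]
ee_rot: [0.708, 0.001, 0.707, -0.001]
ft_force: [-0.2, -1.1, 2.6]
width: 0.203
```

```bash
python3 st.py
```

```text
7.875 [573.62 160.81  77.67] F [-0.21 -1.1   2.59] T [-0.06   0.091  0.011] yaw 89.81 down [ 1.4e-03  1.0e-04 -1.0e+00] w 17.9
```

Request:
{"fn": "step_arm", "kwargs": {
  "moves": [
    {"tx": 0, "ty": 0, "tz": 0.06, "ax": 0, "ay": 0, "az": 0},
    {"tx": 0, "ty": 0, "tz": 0.12, "ax": 0, "ay": 0, "az": 0},
    {"tx": 0, "ty": 0, "tz": 0.12, "ax": 0, "ay": 0, "az": 0}
  ]
}}

```text
clock: 8.25
eef_pos: [574.8, 160.8, 77.7]
ee_rot: [0.708, 0.001, 0.707, -0.001]
ft_force: [-0.2, -0.5, 2.8]
width: 0.203
```

```bash
python3 st.py
```

```text
8.25 [574.84 160.84  77.71] F [-0.24 -0.48  2.85] T [ 0.002  0.224 -0.021] yaw 89.8 down [ 1.5e-03  1.0e-04 -1.0e+00] w 17.85
```

Request:
{"fn": "step_arm", "kwargs": {
  "moves": [
    {"tx": 0, "ty": 0, "tz": 0.05, "ax": 0, "ay": 0, "az": 0},
    {"tx": 0, "ty": 0, "tz": 0.08, "ax": 0, "ay": 0, "az": 0},
    {"tx": 0, "ty": 0, "tz": 0.08, "ax": 0, "ay": 0, "az": 0}
  ]
}}

```text
clock: 8.62
eef_pos: [575.7, 160.9, 77.7]
ee_rot: [0.708, 0.001, 0.707, -0.001]
ft_force: [-1.9, 0.0, 2.2]
width: 0.203
```

```bash
python3 st.py
```

```text
8.625 [575.66 160.85  77.7 ] F [-1.86  0.02  2.21] T [-0.029  0.251 -0.045] yaw 89.81 down [ 1.5e-03  1.0e-04 -1.0e+00] w 17.92
```

Request:
{"fn": "step_arm", "kwargs": {
  "moves": [
    {"tx": 0, "ty": 0, "tz": 0.06, "ax": 0, "ay": 0, "az": 0},
    {"tx": 0, "ty": 0, "tz": 0.06, "ax": 0, "ay": 0, "az": 0}
  ]
}}

```text
clock: 8.88
eef_pos: [576.1, 160.9, 77.6]
ee_rot: [0.707, 0.001, 0.707, -0.001]
ft_force: [-1.5, -0.6, 3.1]
width: 0.207
```

```bash
python3 st.py
```

```text
8.875 [576.13 160.86  77.63] F [-1.5  -0.6   3.08] T [ 0.037  0.437 -0.004] yaw 89.81 down [ 1.e-03  2.e-04 -1.e+00] w 18.25
```

Request:
{"fn": "step_arm", "kwargs": {
  "moves": [
    {"tx": 0, "ty": 0, "tz": -0.2, "ax": 0, "ay": 0, "az": 0},
    {"tx": 0, "ty": 0, "tz": -0.35, "ax": 0, "ay": 0, "az": 0},
    {"tx": 0, "ty": 0, "tz": -0.35, "ax": 0, "ay": 0, "az": 0}
  ]
}}

```text
clock: 9.25
eef_pos: [573.0, 160.8, 77.9]
ee_rot: [0.708, 0.001, 0.706, -0.001]
ft_force: [2.2, 0.4, 3.2]
width: 0.202
```

```bash
python3 st.py
```

```text
9.25 [573.04 160.84  77.94] F [2.16 0.42 3.25] T [ 0.001 -0.376  0.046] yaw 89.8 down [ 2.5e-03  2.0e-04 -1.0e+00] w 17.78
```

Request:
{"fn": "step_arm", "kwargs": {
  "moves": [
    {"tx": 0, "ty": 0, "tz": 0.15, "ax": 0, "ay": 0, "az": 0},
    {"tx": 0.2, "ty": 0, "tz": 0.15, "ax": 0, "ay": 0, "az": 0},
    {"tx": 0.35, "ty": 0, "tz": 0.15, "ax": 0, "ay": 0, "az": 0},
    {"tx": 0.45, "ty": 0, "tz": 0.15, "ax": 0, "ay": 0, "az": 0},
    {"tx": 0.45, "ty": 0, "tz": 0.15, "ax": 0, "ay": 0, "az": 0}
  ]
}}

```text
clock: 9.88
eef_pos: [574.4, 160.8, 73.4]
ee_rot: [0.708, 0.001, 0.706, -0.001]
ft_force: [-1.6, -0.2, 4.5]
width: 0.203
```

```bash
python3 st.py
```

```text
9.875 [574.44 160.83  73.43] F [-1.56 -0.18  4.53] T [-0.048  0.363 -0.011] yaw 89.8 down [ 2.2e-03  2.0e-04 -1.0e+00] w 17.85
```

Request:
{"fn": "step_arm", "kwargs": {
  "moves": [
    {"tx": 0.15, "ty": 0, "tz": -0.05, "ax": 0, "ay": 0, "az": 0},
    {"tx": 0.28, "ty": 0, "tz": -0.05, "ax": 0, "ay": 0, "az": 0},
    {"tx": 0.28, "ty": 0, "tz": -0.05, "ax": 0, "ay": 0, "az": 0},
    {"tx": 0.28, "ty": 0, "tz": -0.05, "ax": 0, "ay": 0, "az": 0}
  ]
}}

```text
clock: 10.38
eef_pos: [574.4, 160.8, 71.1]
ee_rot: [0.708, 0.001, 0.706, -0.001]
ft_force: [-1.2, -0.1, 6.2]
width: 0.207
```

```bash
python3 st.py
```

```text
10.375 [574.37 160.85  71.11] F [-1.18 -0.06  6.24] T [-0.068  0.173 -0.062] yaw 89.81 down [ 3.5e-03  2.0e-04 -1.0e+00] w 18.21
```

Request:
{"fn": "step_arm", "kwargs": {
  "moves": [
    {"tx": 0.07, "ty": 0, "tz": -0.04, "ax": 0.08, "ay": 0, "az": 0},
    {"tx": 0.07, "ty": 0, "tz": -0.04, "ax": 0.16, "ay": 0, "az": 0},
    {"tx": 0.07, "ty": 0, "tz": -0.04, "ax": 0.24, "ay": 0, "az": 0},
    {"tx": 0.07, "ty": 0, "tz": -0.04, "ax": 0.3, "ay": 0, "az": 0}
  ]
}}

```text
clock: 10.88
eef_pos: [574.6, 160.9, 71.0]
ee_rot: [0.701, 0.108, 0.697, -0.107]
ft_force: [0.1, 0.6, 6.5]
width: 0.203
```

```bash
python3 st.py
```

```text
10.875 [574.57 160.86  71.  ] F [0.11 0.64 6.53] T [-0.069  0.048  0.035] yaw 72.49 down [ 5.3e-03  3.0e-04 -1.0e+00] w 17.86
```

Request:
{"fn": "step_arm", "kwargs": {
  "moves": [
    {"tx": 0.05, "ty": -0.02, "tz": -0.06, "ax": 0.15, "ay": 0.005, "az": -0.002},
    {"tx": 0.05, "ty": -0.02, "tz": -0.06, "ax": 0.3, "ay": 0.005, "az": -0.002},
    {"tx": 0.05, "ty": -0.02, "tz": -0.06, "ax": 0.45, "ay": 0.005, "az": -0.002},
    {"tx": 0.05, "ty": -0.02, "tz": -0.06, "ax": 0.55, "ay": 0.005, "az": -0.002}
  ]
}}

```text
clock: 11.38
eef_pos: [574.5, 160.9, 71.1]
ee_rot: [0.643, 0.295, 0.642, -0.294]
ft_force: [-0.4, 0.4, 6.6]
width: 0.207
```

```bash
python3 st.py
```

```text
11.375 [574.55 160.85  71.06] F [-0.43  0.4   6.61] T [-0.023  0.032  0.066] yaw 40.76 down [ 0.0019  0.0015 -1.    ] w 18.2
```

Request:
{"fn": "step_arm", "kwargs": {
  "moves": [
    {"tx": 0.05, "ty": -0.03, "tz": -0.03, "ax": 0.15, "ay": 0, "az": 0},
    {"tx": 0.05, "ty": -0.03, "tz": -0.03, "ax": 0.3, "ay": 0, "az": 0},
    {"tx": 0.05, "ty": -0.03, "tz": -0.03, "ax": 0.45, "ay": 0, "az": 0},
    {"tx": 0.05, "ty": -0.03, "tz": -0.03, "ax": 0.55, "ay": 0, "az": 0},
    {"tx": 0.05, "ty": -0.03, "tz": -0.03, "ax": 0.6, "ay": 0, "az": 0}
  ]
}}

```text
clock: 12.0
eef_pos: [574.7, 160.9, 71.1]
ee_rot: [0.527, 0.473, 0.526, -0.471]
ft_force: [-0.6, 0.2, 6.7]
width: 0.207
```

```bash
python3 st.py
```

```text
12.0 [574.65 160.94  71.11] F [-0.56  0.25  6.71] T [-0.024  0.148  0.047] yaw 6.26 down [ 0.0036  0.0016 -1.    ] w 18.22
```

Request:
{"fn": "step_arm", "kwargs": {
  "moves": [
    {"tx": 0.05, "ty": -0.06, "tz": 0, "ax": 0.08, "ay": 0, "az": -0.004},
    {"tx": 0.05, "ty": -0.06, "tz": 0, "ax": 0.115, "ay": 0, "az": -0.004},
    {"tx": 0.05, "ty": -0.06, "tz": 0, "ax": 0.115, "ay": 0, "az": -0.004}
  ]
}}

```text
clock: 12.38
eef_pos: [574.6, 160.9, 71.2]
ee_rot: [0.498, 0.502, 0.498, -0.501]
ft_force: [0.1, -0.0, 6.1]
width: 0.205
```

```bash
python3 st.py
python3 - <<'E'
from h import *
snap('wrist','w7')
E
```

```text
12.375 [574.65 160.91  71.17] F [ 0.07 -0.03  6.07] T [-0.08   0.064 -0.008] yaw -0.36 down [ 0.0014  0.0016 -1.    ] w 18.06
```

View pics/w7.png

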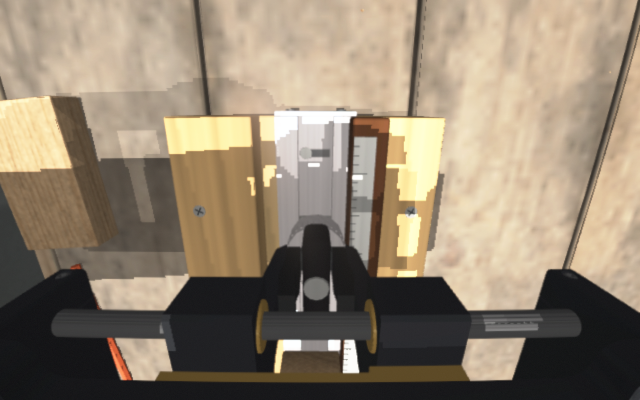

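Request:
{"fn": "step_arm", "kwargs": {
  "moves": [
    {"tx": -0.1, "ty": 0, "tz": 0, "ax": 0, "ay": 0, "az": 0},
    {"tx": -0.2, "ty": 0, "tz": 0, "ax": 0, "ay": 0, "az": 0},
    {"tx": -0.2, "ty": 0, "tz": 0, "ax": 0, "ay": 0, "az": 0}
  ]
}}

```text
clock: 12.8
eef_pos: [574.7, 160.9, 73.4]
ee_rot: [0.499, 0.502, 0.499, -0.501]
ft_force: [-1.1, -0.0, 5.0]
width: 0.205
```

```bash
python3 st.py
python3 - <<'E'
from h import *
c=load('w7')
cv2.imwrite('pics/b1.png',cv2.resize(c['frame'][100:300,230:410,::-1],None,fx=3,fy=3,interpolation=cv2.INTER_CUBIC))
E
```

```text
12.8 [574.73 160.93  73.41] F [-1.15 -0.05  5.05] T [-0.092  0.268 -0.03 ] yaw -0.34 down [ 0.0018  0.0017 -1.    ] w 18.05
```

View pics/b1.png

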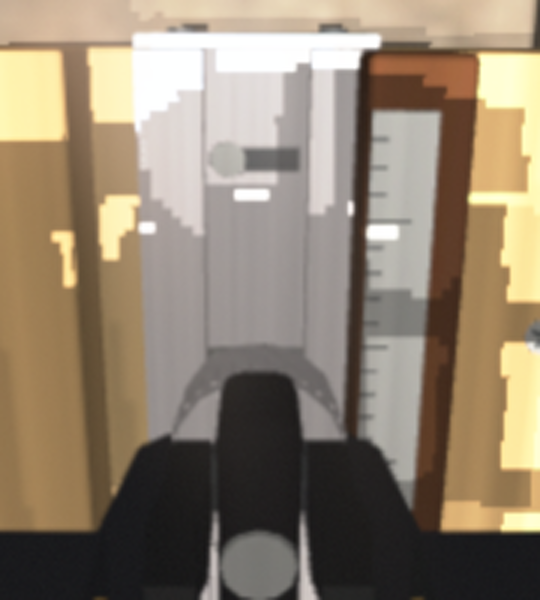

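Run:
```python
from h import *
c=load('w7');s=lambda L:np.array(L,float)/3+[230,100]-0.33
print(onz(c,s([[205.5,60],[310.5,60],[206,340],[304,340]]),42)[:,:2].round(1))
print('dot',onz(c,s([[258.5,567]]),71.2+27.7),'handle front',onz(c,s([[259.5,378]]),98.9-2))
print('collar sides',onz(c,s([[172,435],[343,425]]),65))
```

```text
[[565.4 238.5]
 [586.3 238.4]
 [564.1 179.4]
 [585.7 179.2]]
dot [[575.50360796 160.54728254  98.9       ]] handle front [[575.83525317 193.24111044  96.9       ]]
collar sides [[558.34769112 167.70716887  65.        ]
 [592.31545165 169.7099355   65.        ]]
```

Request:
{"fn": "step_arm", "kwargs": {
  "moves": [
    {"tx": 0, "ty": -0.05, "tz": 0.4, "ax": 0, "ay": 0, "az": 0},
    {"tx": 0, "ty": -0.06, "tz": 1.1, "ax": 0, "ay": 0, "az": 0},
    {"tx": 0, "ty": -0.06, "tz": 1.8, "ax": 0, "ay": 0, "az": 0},
    {"tx": 0, "ty": -0.07, "tz": 2.5, "ax": 0, "ay": 0, "az": 0},
    {"tx": 0, "ty": -0.07, "tz": 3.2, "ax": 0, "ay": 0, "az": 0},
    {"tx": 0, "ty": -0.08, "tz": 4, "ax": 0, "ay": 0, "az": 0},
    {"tx": 0, "ty": -0.08, "tz": 4.5, "ax": 0, "ay": 0, "az": 0}
  ]
}}

```text
clock: 13.68
eef_pos: [573.7, 115.4, 73.3]
ee_rot: [0.498, 0.502, 0.498, -0.501]
ft_force: [-0.7, 3.2, 5.2]
width: 0.202
```

```bash
python3 st.py
```

```text
13.675 [573.65 115.35  73.29] F [-0.72  3.24  5.2 ] T [ 0.313  0.07  -0.026] yaw -0.35 down [ 0.0017  0.0017 -1.    ] w 17.79
```

Sliding well (about 3 N of drag). On to y≈88, then creep.

Request:
{"fn": "step_arm", "kwargs": {
  "moves": [
    {"tx": 0, "ty": -0.01, "tz": 0.5, "ax": 0, "ay": 0, "az": 0},
    {"tx": 0, "ty": -0.01, "tz": 1.1, "ax": 0, "ay": 0, "az": 0},
    {"tx": 0, "ty": -0.02, "tz": 1.7, "ax": 0, "ay": 0, "az": 0},
    {"tx": 0, "ty": -0.02, "tz": 2.2, "ax": 0, "ay": 0, "az": 0},
    {"tx": 0, "ty": -0.02, "tz": 2.5, "ax": 0, "ay": 0, "az": 0},
    {"tx": 0, "ty": -0.02, "tz": 2.7, "ax": 0, "ay": 0, "az": 0}
  ]
}}

```text
clock: 14.42
eef_pos: [573.2, 88.1, 73.2]
ee_rot: [0.498, 0.502, 0.498, -0.501]
ft_force: [-1.0, 2.1, 4.8]
width: 0.205
```

```bash
python3 st.py
```

```text
14.425 [573.24  88.08  73.25] F [-1.03  2.11  4.75] T [0.335 0.062 0.001] yaw -0.36 down [ 0.0016  0.0017 -1.    ] w 18.06
```

Request:
{"fn": "step_arm", "kwargs": {
  "moves": [
    {"tx": 0, "ty": 0, "tz": 0.1, "ax": 0, "ay": 0, "az": 0},
    {"tx": 0, "ty": 0, "tz": 0.2, "ax": 0, "ay": 0, "az": 0},
    {"tx": 0, "ty": 0, "tz": 0.3, "ax": 0, "ay": 0, "az": 0},
    {"tx": 0, "ty": 0, "tz": 0.4, "ax": 0, "ay": 0, "az": 0}
  ]
}}

```text
clock: 14.92
eef_pos: [573.2, 83.9, 73.2]
ee_rot: [0.498, 0.502, 0.499, -0.501]
ft_force: [-0.3, 2.7, 4.5]
width: 0.203
```

```bash
python3 st.py;python3 - <<'E'
from h import *
c=snap('top','t8');cv2.imwrite('pics/b2.png',cv2.resize(c['frame'][140:225,225:385,::-1],None,fx=5,fy=5,interpolation=cv2.INTER_CUBIC))
E
```

```text
14.925 [573.15  83.93  73.21] F [-0.25  2.68  4.55] T [ 0.313  0.085 -0.019] yaw -0.35 down [ 0.0014  0.0017 -1.    ] w 17.85
```

View pics/b2.png

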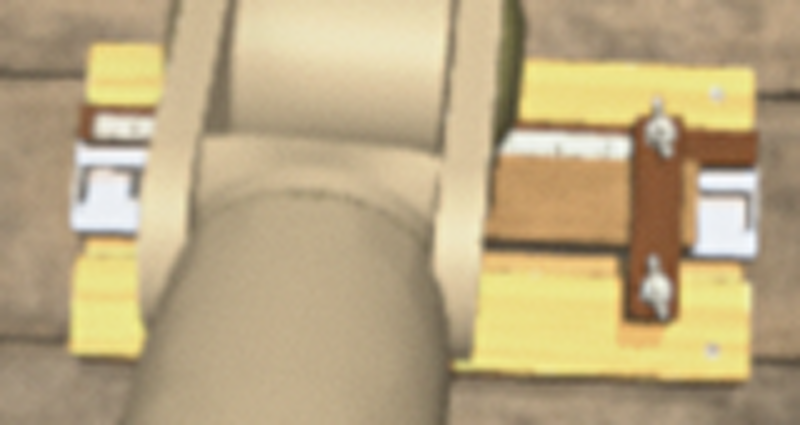

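Request:
{"fn": "step_arm", "kwargs": {
  "moves": [
    {"tx": 0, "ty": 0, "tz": 0.05, "ax": 0, "ay": 0, "az": 0},
    {"tx": 0, "ty": 0, "tz": 0.1, "ax": 0, "ay": 0, "az": 0},
    {"tx": 0, "ty": 0, "tz": 0.15, "ax": 0, "ay": 0, "az": 0}
  ]
}}

```text
clock: 15.35
eef_pos: [573.1, 82.2, 73.2]
ee_rot: [0.498, 0.502, 0.499, -0.501]
ft_force: [0.4, 3.0, 5.9]
width: 0.204
```

```bash
python3 st.py
```

```text
15.35 [573.11  82.21  73.22] F [0.45 2.96 5.88] T [ 0.333  0.067 -0.05 ] yaw -0.35 down [ 0.0014  0.0017 -1.    ] w 18.01
```

Request:
{"fn": "step_arm", "kwargs": {
  "moves": [
    {"tx": 0, "ty": 0, "tz": 0.05, "ax": 0, "ay": 0, "az": 0},
    {"tx": 0, "ty": 0, "tz": 0.1, "ax": 0, "ay": 0, "az": 0}
  ]
}}

```text
clock: 15.6
eef_pos: [573.1, 81.0, 73.2]
ee_rot: [0.498, 0.502, 0.499, -0.501]
ft_force: [-0.8, 2.2, 4.7]
width: 0.206
```

```bash
python3 st.py
```

```text
15.6 [573.05  81.04  73.18] F [-0.84  2.25  4.69] T [0.364 0.085 0.071] yaw -0.35 down [ 0.0013  0.0018 -1.    ] w 18.17
```

Request:
{"fn": "step_arm", "kwargs": {
  "moves": [
    {"tx": 0, "ty": 0, "tz": 0.04, "ax": 0, "ay": 0, "az": 0},
    {"tx": 0, "ty": 0, "tz": 0.08, "ax": 0, "ay": 0, "az": 0}
  ]
}}

```text
clock: 15.85
eef_pos: [573.0, 80.1, 73.2]
ee_rot: [0.498, 0.502, 0.499, -0.501]
ft_force: [1.3, 3.5, 5.3]
width: 0.201
```

```bash
python3 st.py
```

```text
15.85 [573.04  80.12  73.19] F [1.32 3.47 5.27] T [0.476 0.027 0.033] yaw -0.35 down [ 0.0013  0.0019 -1.    ] w 17.72
```

Request:
{"fn": "step_arm", "kwargs": {
  "moves": [
    {"tx": 0, "ty": 0, "tz": 0.04, "ax": 0, "ay": 0, "az": 0},
    {"tx": 0, "ty": 0, "tz": 0.08, "ax": 0, "ay": 0, "az": 0}
  ]
}}

```text
clock: 16.1
eef_pos: [573.0, 79.8, 73.2]
ee_rot: [0.498, 0.503, 0.499, -0.5]
ft_force: [0.7, 6.7, 4.6]
width: 0.204
```

```bash
python3 st.py
```

```text
16.1 [572.99  79.77  73.21] F [0.65 6.68 4.64] T [ 0.953 -0.013  0.034] yaw -0.35 down [ 0.0013  0.003  -1.    ] w 17.93
```

Request:
{"fn": "step_arm", "kwargs": {
  "moves": [
    {"tx": 0, "ty": 0, "tz": 0.06, "ax": 0, "ay": 0, "az": 0},
    {"tx": 0, "ty": 0, "tz": 0.06, "ax": 0, "ay": 0, "az": 0},
    {"tx": 0, "ty": 0, "tz": 0.06, "ax": 0, "ay": 0, "az": 0}
  ]
}}

```text
clock: 16.48
eef_pos: [573.0, 79.7, 73.2]
ee_rot: [0.498, 0.503, 0.499, -0.5]
ft_force: [0.6, 5.8, 5.4]
width: 0.204
```

```bash
python3 st.py
```

```text
16.475 [572.98  79.73  73.21] F [0.6 5.8 5.4] T [ 0.993 -0.013 -0.001] yaw -0.35 down [ 0.0015  0.0042 -1.    ] w 17.99
```

Request:
{"fn": "step_arm", "kwargs": {
  "moves": [
    {"tx": 0, "ty": 0, "tz": 0.08, "ax": 0, "ay": 0, "az": 0},
    {"tx": 0, "ty": 0, "tz": 0.12, "ax": 0, "ay": 0, "az": 0},
    {"tx": 0, "ty": 0, "tz": 0.12, "ax": 0, "ay": 0, "az": 0}
  ]
}}

```text
clock: 16.85
eef_pos: [572.9, 79.5, 73.3]
ee_rot: [0.497, 0.503, 0.5, -0.5]
ft_force: [0.5, 8.3, 5.1]
width: 0.207
```

```bash
python3 st.py
```

```text
16.85 [572.94  79.5   73.27] F [0.48 8.3  5.11] T [ 1.339 -0.021 -0.047] yaw -0.35 down [ 0.0018  0.0061 -1.    ] w 18.21
```

Request:
{"fn": "step_arm", "kwargs": {
  "moves": [
    {"tx": -0.08, "ty": 0, "tz": 0, "ax": 0, "ay": -0.004, "az": 0},
    {"tx": -0.15, "ty": 0, "tz": 0, "ax": 0, "ay": -0.004, "az": 0},
    {"tx": -0.15, "ty": 0, "tz": 0, "ax": 0, "ay": -0.004, "az": 0}
  ]
}}

```text
clock: 17.23
eef_pos: [572.9, 79.8, 74.6]
ee_rot: [0.498, 0.503, 0.499, -0.5]
ft_force: [0.5, 5.3, 2.9]
width: 0.203
```

```bash
python3 st.py
```

```text
17.225 [572.91  79.82  74.55] F [0.52 5.27 2.85] T [ 0.911 -0.201  0.021] yaw -0.35 down [ 0.0018  0.0029 -1.    ] w 17.85
```

Request:
{"fn": "step_arm", "kwargs": {
  "moves": [
    {"tx": -0.04, "ty": 0, "tz": 0.01, "ax": 0, "ay": -0.002, "az": 0},
    {"tx": -0.04, "ty": 0, "tz": 0.01, "ax": 0, "ay": -0.002, "az": 0}
  ]
}}

```text
clock: 17.48
eef_pos: [572.9, 79.9, 74.6]
ee_rot: [0.499, 0.502, 0.498, -0.501]
ft_force: [2.2, 4.6, 1.8]
width: 0.198
```

```bash
python3 st.py
```

```text
17.475 [572.9   79.91  74.6 ] F [2.19 4.56 1.79] T [ 0.793 -0.31   0.021] yaw -0.35 down [ 0.0018  0.0015 -1.    ] w 17.44
```

Request:
{"fn": "step_arm", "kwargs": {
  "moves": [
    {"tx": 0, "ty": 0.04, "tz": 0, "ax": 0, "ay": 0, "az": 0},
    {"tx": 0, "ty": 0.04, "tz": 0, "ax": 0, "ay": 0, "az": 0}
  ]
}}

```text
clock: 17.73
eef_pos: [573.0, 79.9, 74.5]
ee_rot: [0.498, 0.502, 0.499, -0.501]
ft_force: [-1.5, 5.8, 5.5]
width: 0.205
```

```bash
python3 st.py
```

```text
17.725 [573.04  79.94  74.46] F [-1.48  5.83  5.49] T [ 0.684  0.231 -0.024] yaw -0.35 down [ 0.001   0.0017 -1.    ] w 18.06
```

Request:
{"fn": "step_arm", "kwargs": {
  "moves": [
    {"tx": -0.01, "ty": -0.02, "tz": 0, "ax": 0, "ay": 0, "az": 0},
    {"tx": -0.01, "ty": -0.02, "tz": 0, "ax": 0, "ay": 0, "az": 0},
    {"tx": -0.01, "ty": -0.02, "tz": 0, "ax": 0, "ay": 0, "az": 0},
    {"tx": -0.01, "ty": -0.02, "tz": 0, "ax": 0, "ay": 0, "az": 0},
    {"tx": -0.01, "ty": -0.02, "tz": 0, "ax": 0, "ay": 0, "az": 0}
  ],
  "gripper": 6
}}

```text
clock: 18.35
eef_pos: [572.8, 79.9, 74.5]
ee_rot: [0.498, 0.502, 0.499, -0.501]
ft_force: [-0.3, 0.3, 0.2]
width: 0.678
```

```bash
python3 st.py;python3 - <<'E'
from h import *
c=snap('wrist','w9')
E
```

```text
18.35 [572.83  79.89  74.52] F [-0.28  0.29  0.24] T [-0.09   0.09   0.001] yaw -0.35 down [ 9.0e-04  1.6e-03 -1.0e+00] w 59.73
```

View pics/w9.png

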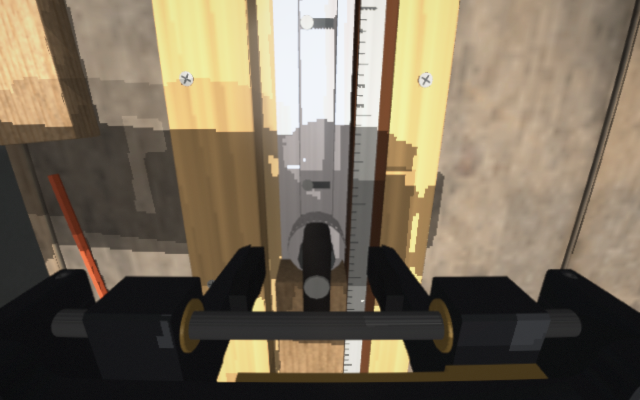

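Request:
{"fn": "step_arm", "kwargs": {
  "moves": [
    {"tx": -2, "ty": 0, "tz": 0, "ax": 0, "ay": 0, "az": 0},
    {"tx": -6, "ty": 0, "tz": 0, "ax": 0, "ay": 0, "az": 0},
    {"tx": -11, "ty": 0, "tz": 0, "ax": 0, "ay": 0, "az": 0},
    {"tx": -14, "ty": 0, "tz": -2, "ax": 0, "ay": 0, "az": 0},
    {"tx": -16, "ty": 0, "tz": -7, "ax": 0, "ay": 0, "az": 0},
    {"tx": -16, "ty": -3, "tz": -12, "ax": 0, "ay": 0, "az": 0},
    {"tx": -16, "ty": -6, "tz": -17, "ax": 0, "ay": 0, "az": 0},
    {"tx": -16, "ty": -6, "tz": -22, "ax": 0, "ay": 0, "az": 0},
    {"tx": -16, "ty": -6, "tz": -24, "ax": 0, "ay": 0, "az": 0},
    {"tx": -16, "ty": -6, "tz": -24, "ax": 0, "ay": 0, "az": 0}
  ]
}}

```text
clock: 19.65
eef_pos: [514.2, 320.3, 234.5]
ee_rot: [0.499, 0.502, 0.499, -0.501]
ft_force: [0.6, -0.6, -0.4]
width: 0.679
```

```bash
python3 st.py;python3 - <<'E'
from h import *
c=snap('top','t9');cv2.imwrite('pics/b3.png',cv2.resize(c['frame'][140:225,225:385,::-1],None,fx=5,fy=5,interpolation=cv2.INTER_CUBIC))
c=snap('side','s9');cv2.imwrite('pics/b4.png',cv2.resize(c['frame'][150:220,240:390,::-1],None,fx=5,fy=5,interpolation=cv2.INTER_CUBIC))
E
```

```text
19.65 [514.17 320.25 234.47] F [ 0.61 -0.62 -0.4 ] T [-0.082  0.109  0.013] yaw -0.28 down [ 5.0e-04  1.2e-03 -1.0e+00] w 59.81
```

View pics/b3.png

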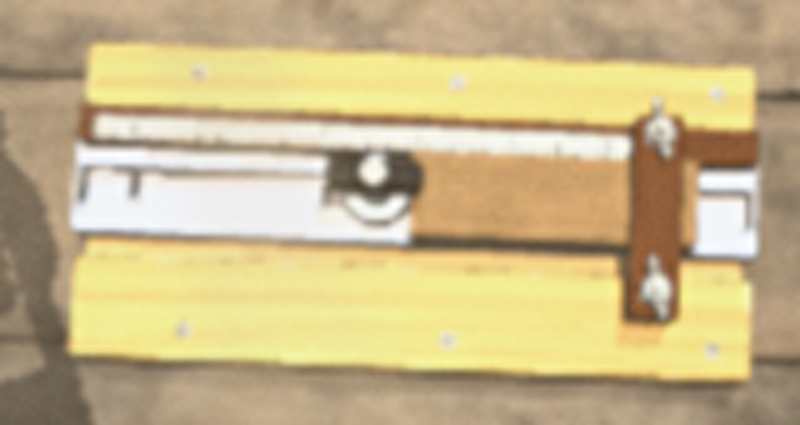

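View pics/b4.png

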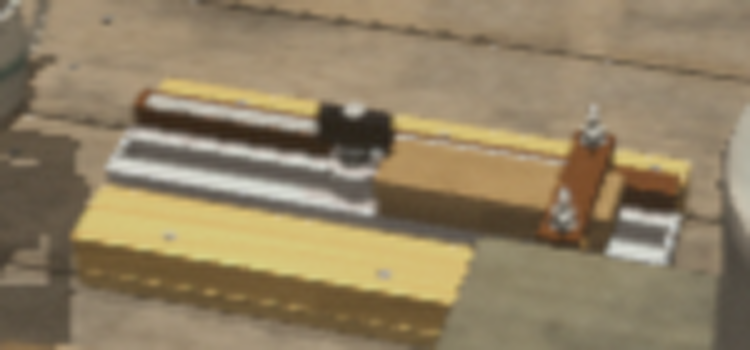

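Run:
```python
from h import *
c=load('t9');s=lambda L:np.array(L,float)/5+[225,140]-0.4
print('dot',onz(c,s([[374,170]]),102.5),'oak end',onz(c,s([[413,155],[413,242]]),72)[:,:2], 'handle ends',onz(c,s([[328,175],[420,178]]),100)[:,:2])
def dot(f):
    g=cv2.cvtColor(load(f)['frame'],cv2.COLOR_RGB2GRAY)[270:306,296:338]
    m=(g>80).astype(np.uint8)
    n,l,st,ce=cv2.connectedComponentsWithStats(m)
    print(f,[(st[i].tolist(),(ce[i]+[296,270]).round(1).tolist()) for i in range(1,n) if 60<st[i,4]])
for f in ('w5','w6','w7','w9'): dot(f)
a=load('t9')['frame'].astype(int);b=load('top0')['frame'].astype(int)
g0=cv2.cvtColor(load('top0')['frame'],cv2.COLOR_RGB2GRAY);g1=cv2.cvtColor(load('t9')['frame'],cv2.COLOR_RGB2GRAY)
for u0,v0,u1,v1,n in ((308,178,380,190,'oak mid'),(400,150,470,275,'tape etc'),(170,120,215,170,'mug'),(225,235,280,268,'pine')):
    p0=g0[v0:v1,u0:u1].astype(np.float64);p1=g1[v0:v1,u0:u1].astype(np.float64);print(n,cv2.phaseCorrelate(p0,p1))
r=lambda g:[ [int(x) for x in g[v,303:314]] for v in (186,187,188)]
print(r(g0),r(g1))
```

```text
dot [[574.61404188  81.10980725 102.5       ]] oak end [[589.71918286  62.43076622]
 [543.71040893  60.99161988]] handle ends [[571.89955996 104.38172592]
 [571.69543133  57.83152157]]
w5 [([0, 0, 41, 36, 715], [316.1, 289.9])]
w6 [([0, 8, 41, 28, 669], [316.2, 291.0])]
w7 [([0, 1, 41, 35, 772], [316.1, 289.8])]
w9 [([9, 7, 24, 21, 401], [316.3, 287.1]), ([0, 16, 6, 20, 105], [298.4, 296.7]), ([35, 16, 7, 20, 139], [334.0, 295.6])]
oak mid ((0.2333332295412518, 0.07152429080888023), 0.9534637660498713)
tape etc ((0.012390016880573285, 0.561050435012973), 0.9786187183710249)
mug ((1.2099035032226517, -0.06393051082012491), 0.4217046837794513)
pine ((-0.04364943926439224, -0.02907282920792298), 0.8712720419837316)
[[248, 250, 248, 223, 170, 149, 144, 148, 148, 150, 153], [237, 242, 241, 202, 133, 100, 99, 106, 109, 107, 110], [177, 192, 193, 161, 113, 85, 84, 85, 86, 89, 85]] [[246, 248, 246, 217, 167, 144, 141, 148, 147, 147, 151], [237, 241, 240, 195, 132, 100, 97, 101, 108, 106, 108], [175, 190, 191, 157, 108, 81, 79, 81, 82, 82, 86]]
```

Request:
{"fn": "step_arm", "kwargs": {
  "moves": [
    {"tx": 0, "ty": 0.4, "tz": 2.5, "ax": -0.17, "ay": 0, "az": 0},
    {"tx": 0, "ty": 0.9, "tz": 5, "ax": -0.34, "ay": 0, "az": 0},
    {"tx": 0, "ty": 1.3, "tz": 8, "ax": -0.51, "ay": 0, "az": 0},
    {"tx": 0, "ty": 1.7, "tz": 11, "ax": -0.68, "ay": 0, "az": 0},
    {"tx": 0, "ty": 2.2, "tz": 14, "ax": -0.85, "ay": 0, "az": 0},
    {"tx": 0, "ty": 2.6, "tz": 17, "ax": -1.02, "ay": 0, "az": 0},
    {"tx": 0, "ty": 3, "tz": 20, "ax": -1.19, "ay": 0, "az": 0},
    {"tx": 0, "ty": 3.5, "tz": 23, "ax": -1.36, "ay": 0, "az": 0},
    {"tx": 0, "ty": 4.3, "tz": 25.4, "ax": -1.53, "ay": 0, "az": 0},
    {"tx": 0, "ty": 4.3, "tz": 25.4, "ax": -1.57, "ay": 0, "az": 0}
  ]
}}

```text
clock: 21.0
eef_pos: [555.9, 61.2, 234.4]
ee_rot: [0.707, 0.004, 0.707, -0.003]
ft_force: [0.3, 0.5, -0.6]
width: 0.682
```

Request:
{"fn": "step_arm", "kwargs": {
  "moves": [
    {"tx": 2, "ty": 0, "tz": 0, "ax": 0, "ay": -0.15, "az": 0},
    {"tx": 4, "ty": 0, "tz": 0, "ax": 0, "ay": -0.3, "az": 0},
    {"tx": 6, "ty": 0, "tz": 0, "ax": 0, "ay": -0.35, "az": 0},
    {"tx": 6.5, "ty": 0, "tz": 0, "ax": 0, "ay": -0.35, "az": 0},
    {"tx": 6.5, "ty": 0, "tz": 0, "ax": 0, "ay": -0.35, "az": 0}
  ]
}}

```text
clock: 21.62
eef_pos: [556.3, 60.4, 170.0]
ee_rot: [0.819, 0.003, 0.573, -0.004]
ft_force: [-0.2, -1.0, 1.1]
width: 0.679
```

```bash
python3 st.py;python3 - <<'E'
from h import *
c=snap('wrist','w10');print(c['eye'])
p=proj(c,[[573,62,60]])[0].astype(int);print(p)
cv2.imwrite('pics/b5.png',cv2.resize(c['frame'][max(0,p[1]-60):p[1]+50,p[0]-60:p[0]+80,::-1],None,fx=5,fy=5,interpolation=cv2.INTER_CUBIC))
E
```

```text
21.625 [556.3   60.4  169.97] F [-0.18 -1.    1.14] T [ 0.037  0.126 -0.023] yaw 89.39 down [ 0.3432 -0.0033 -0.9393] w 59.78
[428.58632349  61.01090566 278.35096345]
[318 178]
```

View pics/b5.png

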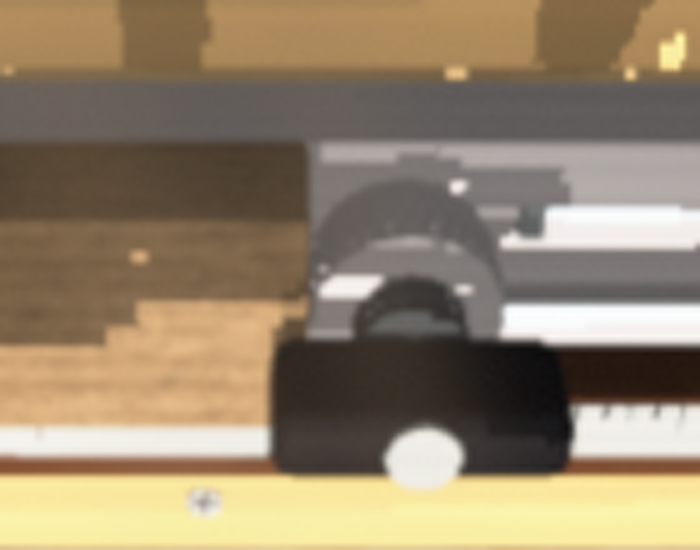

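```bash
python3 -c "
from rig import *
print(close_job())"
```

```text
the job is handed in; nothing more can be done
None
```

The stop is locked in the slot with its collar against the end of the oak, and I handed the job in at about 21.6 s of the 67 s allowed. No verdict was reported.

**What I did**
- **Lowering in:** I took the stop by its handle and lowered it lengthwise into the slot, about 80 mm clear of the oak. I found the slot by eye and by light side-to-side feel.
- **Turning:** I pressed it about 7 mm down against the spring and turned it 90° clockwise. There was almost no resisting torque.
- **Sliding and pressing:** I let it part way up and slid it along with about 2–3 N of drag until it met the oak. The total force reached 8.3 N, so roughly 5.5 N bore on the oak.
- **Letting go:** I let the ribs settle into the grooves, opened the gripper and backed away.

**Last checks**
- **Depth:** at release the tool height put the foot about 14.5 mm below the deck. This comes from the tool height, not a direct look.
- **Handle:** the tool was turned within about 0.1° of the slot direction when it let go.
- **Gap to the oak:** the closest wrist picture shows the collar touching, with at most about 0.5 mm between. The coarser top view gave 19.1 ± 2 mm from the stop's axis to the oak's end, against 18 mm when touching. That is consistent but too coarse to settle it.
- **Oak and pine:** both appear unmoved in the before and after top pictures.
- **Mug and tape measure:** the picture comparison was less clean for these. It gave about 1.2 px for the mug, a poor match with the arm's shadow nearby, and 0.6 px for the tape, both only a few mm. The arm never came near the tape, and no contact was felt near the mug.

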